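# Swing the eyepiece chute home and pin it with the tapered alignment pin

### The arm

A 6-joint arm with a two-finger parallel gripper is mounted at the origin on the work surface. World frame = base frame: x ahead of the robot, y to its left, z up, the work surface at z = 0. Lengths are in m, angles in rad, forces in N, time in s.
With the tool pointing down it reaches from about 0.375 to 0.9 m from the base axis. Payload 3.1 kg.
Tool frame: the origin (TCP) lies at the very end of the fingers, on their centre line; the grasp point (between the pads) lies 19 mm behind it (robot.grip_depth is the distance from the TCP to the grasp point, in m); z points along the fingers, y is the line along which they close (so a half turn about z gives the same grasp; the last joint's range is limited). The gripper opens to 87 mm and grips with 3 to 60 N. Pads are 19 mm wide; open, the fingers measure 117 mm over their backs; the gripper's body (75 mm by 190 mm) begins 51 mm behind the grasp point.
Start: joints at [-1.353, 0.527, 1.433, -0, 1.181, -0.178], TCP at [0.241, -0.577, 0.223] pointing down, gripper open.
Joint ranges: [-3.08, 3.08], [-0.75, 2.2], [0.22, 2.44], [-1.43, 4.57], [0, 2.65], [-2.85, 2.85]. Speed limits (rad/s): [2.79, 2.79, 3.14, 3.14, 3.14, 3.14].

### API

Orientations are given as a unit quaternion [w, x, y, z].
In Python, from rig import robot gives the robot as it stands. The module is installed in compiled form; this text tells all that it offers.
- The arm moves only by the tool jog_arm, never from a script. Its argument "targets" is one flat list of numbers, 5 for each row, row after row: the opening, from -1 (shut) to 1 (fully open), then the shift along the tool's x, y, z in mm, then the turn about the tool's z in rad. In form: [claw, tx, ty, tz, turn, claw, tx, ty, tz, turn, ...]. A call has 1 to 8 rows; each row shifts and turns the commanded pose from where the row before left it, along the tool's axes as they then stand; what a row does not reach is not made up. A row lasts 1/8 s, in which the tool goes at most 62.5 mm and 10.7 degrees, less where a joint would pass 70% of its speed; a pose out of reach is approached as far as the arm can. A call with a gripper value outside its range is refused whole. The fingers move at their own pace and stop on an object; "squeeze" is the grip in N (left out, the last holds). Time passes only in rows, so rows that do not move let the fingers close. It gives the time, the measured TCP pose, the force, the opening and the grip force at its end, in the units of the state.
- robot.observe(): the state, without advancing time (a new reading comes with each control period).
- robot.capture(name): name is "scene" or "top" or "wrist"; returns a dict with "frame" (420x560x3 uint8, blue, green, red), "range_z" (420x560 float32, m along the optical axis (not along the pixel's ray), 0 where there is no reading), "intrinsics" (3x3 intrinsics, pixels), "R" (3x3) and "t" (3): a world point X has camera coordinates R X + t. Camera axes: x right, y down, z forward; pixel columns grow to the right and rows downward; lengths in m; the calibration is good to about 2 mm. A picture is of the moment at which its call begins.
- robot.hand_in(): hands the job in; it is judged then, once.
Trained networks look in a picture, given as the dict that the camera call returned (one of the last four; its "shot" number tells which), for a name from the list of things; names that differ only in an ending like _2 or _b are one class to them, and where a whole thing is asked for, a point or a joint stands for the part that bears it (a point fixed in the world has none). Each returns a list of dicts, best first, with "p" (0 to 1); they miss things now and then, are a little off and sometimes report something else, mostly with a low value. They report only what shows in the picture. A call takes as long as a camera call. They do not tell look-alikes from the thing itself.
- robot.masks_of(thing, picture): "mask" (420x560 bool, what is visible of it) and "xy" ([column, row] in pixels, amid what is visible of it).
- robot.pinpoint(thing, picture): "xy" ([column, row] in pixels: a listed point, or the origin of a listed thing).
The state is a dict: "time": time; "joint_positions": joint angles; "qd": joint speeds; "joint_torque": joint torques, N m; "position": TCP position; "tool_rot": TCP orientation; "contact_force": force on the tool from outside, world axes, zero at the start; "wrist_torque": the same for the moment, N m; "opening": opening from 0.0 (shut) to 1.0 (fully open); "gripper_force": force on a finger pad.
Only numpy, scipy, OpenCV 4.12 (cv2) and the standard library are available. Lean on these libraries where they do the work, as an engineer would, in place of code of your own. Each camera call takes 0.05 s, during which the arm holds its last target. There are 200 camera calls.

### The job

The bin has been emptied and its aluminium chute is still swung out from the table edge. Swing the chute back (it has a black knob for that) until its ear lies over the bracket's lug, then take the tapered alignment pin from the wooden block, put its nose in the ear's hole, work the chute a little to and fro until the nose drops into the hidden hole of the lug, and drive the pin gently down, letting the taper draw the holes into line, until its collar sits flush on the ear. Never force the pin, leave it standing there, and do not disturb anything else on the table.

Things in the scene. Friction and masses are not known exactly. Their poses are not given: they have to be found in the camera images.
- bracket: Aluminium bracket on the table's far edge. Origin: its middle on the edge, at table-top height; x away from the robot, y left. At (38, 95) mm the chute's pivot bolt. On the right (y = -95 mm) the 50 mm wide pin lug, top 8 mm above the table, clamped in slots and hidden under the chute's ear: its hole, 17.2 mm wide, open below, is at x = 38 mm give or take 18 mm and is not measured.
- chute: Bent aluminium chute, 120 mm wide, on a vertical pivot bolt with stiff friction (0.5 N m): stays where left; 2 to 3 N move it at knob or pin hole, so a pin in the ear can also drag it. Origin on the pivot axis, table-top height; y points from pin hole to pivot. Parallel to the bracket it is about home; starts swung out, 0.20 to 0.31 rad counter-clockwise from above; stop at -0.105 rad.
- ear_hole (a point): Centre of the pin hole at the top face of the chute's right ear (flat 4 mm sheet, top 12.5 mm above the table, 0.5 mm above the lug), 190 mm from the pivot. Round, 17.2 mm wide, straight. The nose of the pin meets the lug 4.5 mm below this face; it can shift 2.6 mm any way in the ear's hole, and drops into the lug's hole within 2.6 mm of that hole's axis. Axes as the chute's, z up.
- knob_mid (a point): Grip point of the round black knob on the chute's right ear, 24 mm above the ear; knob 18 mm wide, 36 mm tall, 240 mm from the pivot, 50 mm outboard (-y) of the pin hole. It can turn in the fingers.
- pin_grip (a point): Middle of the grip of the upright steel alignment pin, 27 mm above its collar's underside. Grip 20 mm wide, 42 mm long; collar under it 26 mm wide, 4 mm thick; then 14 mm of 16 mm wide shank and a 26 mm long taper to a 12 mm flat nose (40 mm from collar to nose). 110 to 180 g. z up along the pin. Over 30 N between pin and ear or lug galls the holes; 5 to 8 N drives it home if it is free to shift sideways.
- pin_seat (a point): Centre of the underside of the pin's collar, the face that must end flush on the ear; 27 mm below pin_grip.
- pin_block: Dark wooden block, 66 x 66 x 50 mm tall, fixed; the pin stands in its 21 mm wide, 44 mm deep central hole, collar on the block's top. Origin: centre of its underside.
- eyepiece: Bystander: scuffed silver Ramsden eyepiece, 37 mm wide, 50 mm tall, upright. Origin under its centre.
- violet_filter: Bystander: violet glass nebula filter in a black ring, 49 mm wide, 8 mm thick, lying flat. Origin under its centre.
- moon_filter: Bystander: grey glass moon filter in a black ring, 49 mm wide, 8 mm thick, lying flat. Origin under its centre.
- canister: Bystander: nickel-plated eyepiece canister, 50 mm wide, 88 mm tall, upright. Origin under its centre.
- dust_cap: Bystander: black dust cap, 38 mm wide, 14 mm tall. Origin under its centre.
- driver: Bystander: screwdriver, 160 mm long, lying along its x axis. Origin at its middle, on the table.
- lens_brush: Bystander: lens brush, 150 mm long, lying along its x axis. Origin at its middle, on the table.
- lens_case: Bystander, fixed: wooden lens case, 85 x 110 x 50 mm tall, with a brass catch. Origin under its centre.
There are look-alikes about, which are no part of the job. Leave any red look-alike of the part that bears pin_grip alone.

How it is judged:
At the end, for the whole second after the job is handed in: The pin stands alone in ear and lug: its collar's underside within 1.5 mm of the ear's top face and within 2 mm of the hole's centre, upright within 0.06 rad, with the ear hole over the lug (18 to 58 mm out from the table edge) and the pin at rest (z of pin_seat in the frame of ear_hole between -0.0015 and 0.0015 m and horizontal distance between pin_seat and ear_hole below 0.002 m and angle between pin_grip's own z axis and vertical below 0.06 rad and x of ear_hole in the frame of bracket between 0.018 and 0.058 m and linear speed of pin below 0.01 m/s); the robot touches nothing.
It fails at once if the pin is forced: more than 30 N between pin and chute, or between pin and bracket with its lug (contact force between pin and chute above 30 N or contact force between pin and bracket above 30 N).
It fails at once if a bystander is pushed more than 20 mm from its place (distance of any of eyepiece, violet_filter, moon_filter, canister, dust_cap, driver, lens_brush from where it was at the start of the episode above 0.02 m).
It also fails if it takes over 72 s, if anything falls off the work surface, if the arm or the gripper's body presses on something with over 40 N, if the wrist force passes 120 N, or if a joint passes its speed limit or range.

## Working session

There is one attempt and no reset: what is moved stays moved. The work goes in short steps, Python scripts to look and compute and a tool call to move; the robot and the scene stay as the last step left them, time stands still between calls to the robot, and variables do not carry over. Pictures are saved under pics/ and viewed, at most 10 in all, crops included, and the job is handed in when it is done.

Besides the shell and the picture viewer there is one more tool, called after "Call:" as a command line: name --argument value ..., lists and objects as JSON in quotes. jog_arm: Moves the arm, as the interface text tells. Its arguments: {"type":"object","properties":{"targets":{"type":"array"},"squeeze":{"type":"number"}},"required":["targets"]}

```bash
mkdir -p pics
cat > h.py <<'E'
import numpy as np, cv2
from rig import robot
def px2w(pic,xy,z=None):
    K,R,t=pic["intrinsics"],pic["R"],pic["t"]
    d=np.linalg.solve(K,[xy[0],xy[1],1.0]); o=-R.T@t; v=R.T@d
    if z is None:
        u,w=int(round(xy[0])),int(round(xy[1]))
        a=pic["range_z"][max(w-2,0):w+3,max(u-2,0):u+3]; a=a[a>0]
        s=np.median(a) if a.size else np.nan
    else: s=(z-o[2])/v[2]
    return o+s*v
def w2px(pic,X):
    c=pic["K"] if "K" in pic else pic["intrinsics"]; q=c@(pic["R"]@np.array(X)+pic["t"]); return q[:2]/q[2]
E
python3 - <<'E'
from h import *
a=robot.capture("top");b=robot.capture("scene")
cv2.imwrite("pics/top.png",a["frame"]);cv2.imwrite("pics/scene.png",b["frame"])
for n in ["bracket","chute","ear_hole","knob_mid","pin_grip","pin_seat","pin_block","eyepiece","violet_filter","moon_filter","canister","dust_cap","driver","lens_brush","lens_case"]:
    for nm,p in(("top",a),("scene",b)):
        for r in robot.pinpoint(n,p)[:3]:
            print(n,nm,round(r["p"],2),np.round(r["xy"]),np.round(px2w(p,r["xy"]),3))
print(robot.observe())
E
```

```text
bracket top 0.86 [272. 171.] [ 0.573  0.073 -0.   ]
bracket scene 0.86 [260. 256.] [0.574 0.071 0.001]
chute top 0.66 [233. 155.] [0.609 0.171 0.018]
ear_hole top 0.95 [305. 139.] [ 0.656 -0.013  0.009]
ear_hole scene 0.98 [206. 259.] [ 0.658 -0.02   0.009]
ear_hole scene 0.39 [285. 289.] [0.622 0.176 0.016]
knob_mid top 0.79 [327. 128.] [ 0.671 -0.065  0.049]
knob_mid scene 0.9 [184. 247.] [ 0.681 -0.061  0.043]
pin_grip top 0.57 [160. 209.] [0.456 0.335 0.084]
pin_grip top 0.43 [149. 240.] [0.384 0.358 0.083]
pin_grip top 0.43 [127. 210.] [0.454 0.415 0.08 ]
pin_grip scene 0.8 [430. 280.] [0.468 0.421 0.076]
pin_grip scene 0.76 [398. 259.] [0.471 0.348 0.091]
pin_grip scene 0.5 [418. 244.] [0.394 0.363 0.078]
pin_seat top 0.64 [128. 211.] [0.454 0.413 0.072]
pin_seat top 0.59 [164. 210.] [0.459 0.333 0.057]
pin_seat top 0.47 [152. 238.] [0.392 0.36  0.046]
pin_seat scene 0.7 [427. 289.] [0.469 0.422 0.047]
pin_seat scene 0.67 [418. 250.] [0.393 0.369 0.06 ]
pin_seat scene 0.6 [396. 266.] [0.468 0.349 0.065]
pin_block top 0.69 [169. 214.] [0.453 0.321 0.049]
pin_block top 0.67 [232.
[... 949 characters left out ...]
'joint_positions': array([-1.35349619e+00,  5.27527937e-01,  1.43270012e+00,  2.17401600e-05,
        1.18138192e+00, -1.78530011e-01]), 'qd': array([ 0.00109522, -0.00103006, -0.00131313, -0.00095366,  0.00048659,
        0.00051993]), 'joint_torque': array([ 3.00305855e-04, -4.40003693e+01, -1.76981395e+01,  6.34361431e-02,
        5.05016057e-02, -2.94331539e-05]), 'position': array([ 0.2409957 , -0.57664895,  0.22253118]), 'tool_rot': array([-8.85837952e-06,  9.80479470e-01,  1.96621487e-01,  9.88636608e-06]), 'contact_force': array([ 0.23427147,  0.74532635, -0.24426193]), 'wrist_torque': array([-0.04385549, -0.01187956, -0.00430372]), 'gripper_force': 0.0, 'opening': 1.000590717053414}
```

View pics/top.png

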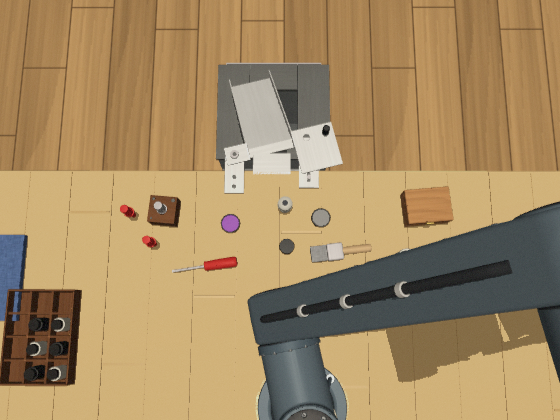

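View pics/scene.png

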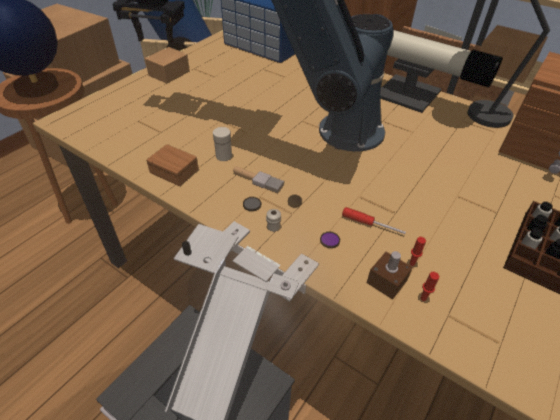

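```bash
cat >> h.py <<'E'
from scipy.spatial.transform import Rotation as Ro
def pose():
    s=robot.observe(); w,x,y,z=s["tool_rot"]; R=Ro.from_quat([x,y,z,w]).as_matrix()
    return s["position"],np.arctan2(R[1,0],R[0,0])
def plan(p1,psi1,n,claw=1,start=None):
    p,psi=start or pose(); out=[]; d=(np.array(p1)-p)/n; a=-(psi1-psi)/n
    for i in range(n):
        c,s=np.cos(psi),np.sin(psi)
        out+= [[claw,round(c*d[0]+s*d[1],4)*1000,round(s*d[0]-c*d[1],4)*1000,round(-d[2],4)*1000,round(a,3)]]
        psi-=a
    for k in range(0,n,8): print([round(float(v),3) for r in out[k:k+8] for v in r])
E
python3 -c "
from h import *
print(pose());plan([0.60,-0.05,0.24],np.pi/2,12)"
```

```text
(array([ 0.2409957 , -0.57664895,  0.22253118]), np.float64(0.3958218926049869))
[1.0, 44.5, -29.0, -1.5, -0.098, 1.0, 47.1, -24.5, -1.5, -0.098, 1.0, 49.3, -19.7, -1.5, -0.098, 1.0, 51.0, -14.8, -1.5, -0.098, 1.0, 52.2, -9.8, -1.5, -0.098, 1.0, 52.9, -4.6, -1.5, -0.098, 1.0, 53.1, 0.6, -1.5, -0.098, 1.0, 52.8, 5.8, -1.5, -0.098]
[1.0, 52.0, 10.9, -1.5, -0.098, 1.0, 50.7, 15.9, -1.5, -0.098, 1.0, 48.9, 20.8, -1.5, -0.098, 1.0, 46.6, 25.5, -1.5, -0.098]
```

Call:
jog_arm --targets '[1,44.5,-29,-1.5,-0.098,1,47,-24.5,-1.5,-0.098,1,49,-19.5,-1.5,-0.098,1,51,-15,-1.5,-0.098,1,52,-10,-1.5,-0.098,1,53,-4.5,-1.5,-0.098,1,53,0.5,-1.5,-0.098,1,53,6,-1.5,-0.098]'

```text
time: 2.6
position: [0.4808, -0.2244, 0.2349]
tool_rot: [0.0, 0.83, 0.558, 0.0]
contact_force: [0.1, -0.5, 0.4]
opening: 1.0
gripper_force: 0.0
```

Call:
jog_arm --targets '[1,52,11,-1.5,-0.098,1,50.5,16,-1.5,-0.098,1,49,21,-1.5,-0.098,1,46.5,25.5,-1.5,-0.098,1,0,0,0,0]'

```text
time: 3.22
position: [0.6014, -0.0471, 0.2407]
tool_rot: [0.0, 0.705, 0.709, 0.001]
contact_force: [-0.3, 0.1, 0.7]
opening: 1.001
gripper_force: 0.0
```

Run:
```python
from h import *
p,psi=pose();print(p,psi)
a=robot.capture("wrist");cv2.imwrite("pics/w1.png",a["frame"])
t=robot.capture("top")
for nm,q in(("w",a),("top",t)):
  for n,z in[("bracket",0),("chute",0),("ear_hole",.0125),("knob_mid",.0365)]:
    for r in robot.pinpoint(n,q)[:2]:
        print(nm,n,round(r["p"],2),np.round(r["xy"]),np.round(px2w(q,r["xy"]),4),np.round(px2w(q,r["xy"],z),4))
```

```text
[ 0.60143938 -0.04706706  0.24067853] 1.5770940117438004
w ear_hole 0.67 [330. 139.] [ 0.6593 -0.0148  0.0083] [ 0.6587 -0.0143  0.0125]
w knob_mid 0.75 [345. 191.] [ 0.6702 -0.0594  0.0488] [ 0.6726 -0.0628  0.0365]
top bracket 0.94 [272. 171.] [0.3648 0.0593 0.7667] [0.5736 0.0724 0.    ]
```

View pics/w1.png

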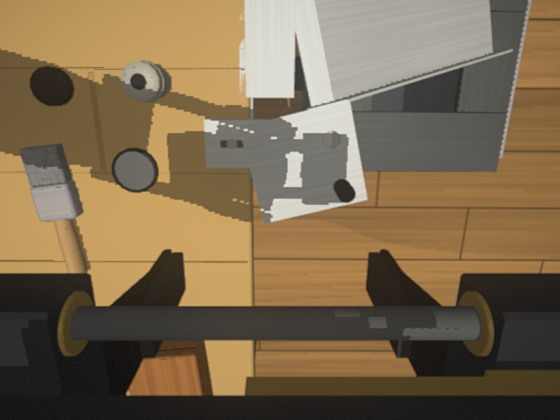

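Call:
jog_arm --targets '[1,-8,35.5,0,0.006,1,-7.5,35.5,20,0,1,0,0,55,0,1,0,0,55,0,1,0,0,50,0,1,0,0,30,0,1,0,0,10,0,1,0,0,0,0]'

```text
time: 4.72
position: [0.6708, -0.0662, 0.0205]
tool_rot: [-0.0, 0.709, 0.705, -0.0]
contact_force: [0.5, -0.5, -0.4]
opening: 0.998
gripper_force: 0.0
```

Call:
jog_arm --targets '[0,0,0,0,0,-0.5,0,0,0,0,-1,0,0,0,0,-1,0,0,0,0,-1,0,0,0,0]' --squeeze 8

```text
time: 5.35
position: [0.6707, -0.0659, 0.0207]
tool_rot: [0.0, 0.709, 0.705, 0.0]
contact_force: [-0.3, 0.8, -1.0]
opening: 0.516
gripper_force: 0.0
```

Call:
jog_arm --targets '[-1,0,0,0,0,-1,0,0,0,0,-1,0,0,0,0,-1,0,0,0,0]'

```text
time: 5.85
position: [0.671, -0.0661, 0.0205]
tool_rot: [0.0, 0.709, 0.705, 0.0]
contact_force: [0.7, -0.3, -1.0]
opening: 0.202
gripper_force: 8.0
```

Call:
jog_arm --targets '[-1,-1.5,-6,0,0,-1,-1.5,-8,0,0,-1,-1,-8,0,0,-1,-1,-7,0,0,-1,-0.5,-6,0,0,-1,0,0,0,0]'

```text
time: 6.6
position: [0.6343, -0.0722, 0.0206]
tool_rot: [-0.0, 0.709, 0.705, -0.001]
contact_force: [0.7, -4.7, -3.4]
opening: 0.204
gripper_force: 8.0
```

Call:
jog_arm --targets '[0.2,0,0,0,0,0.2,0,0,0,0,0.2,0,0,0,0,0.2,0,0,0,0,0.2,0,0,-25,0,0.2,0,0,-55,0,0.2,60,0,-55,0,0.2,60,0,-55,0]'

```text
time: 7.6
position: [0.636, 0.0215, 0.1865]
tool_rot: [-0.0, 0.709, 0.705, 0.0]
contact_force: [0.2, -0.4, 0.3]
opening: 0.604
gripper_force: 0.0
```

Run:
```python
from h import *
p,psi=pose();print(p,psi)
for nm in("wrist","top","scene"):
  q=robot.capture(nm)
  if nm=="wrist": cv2.imwrite("pics/w2.png",q["frame"])
  for n,z in[("bracket",0),("chute",0),("ear_hole",.0125),("knob_mid",.0365),("pin_grip",.077),("pin_seat",.05),("pin_block",0)]:
    for r in robot.pinpoint(n,q)[:3]:
        print(nm,n,round(r["p"],2),np.round(r["xy"]),np.round(px2w(q,r["xy"]),4),np.round(px2w(q,r["xy"],z),4))
```

```text
[0.63598085 0.02148532 0.18653559] 1.5640689863876782
wrist bracket 0.73 [107. 161.] [0.4964 0.047  0.037 ] [0.4798 0.0401 0.    ]
wrist bracket 0.7 [207. 123.] [0.5749 0.0746 0.    ] [0.5749 0.0746 0.    ]
wrist chute 0.98 [246.   6.] [0.6146 0.1659 0.0194] [0.6132 0.1695 0.    ]
wrist ear_hole 0.82 [271. 222.] [ 0.6227 -0.291  -0.7494] [ 0.6326 -0.0165  0.0125]
wrist knob_mid 0.69 [274. 284.] [ 0.6351 -0.0629  0.0484] [ 0.635  -0.0695  0.0365]
wrist pin_grip 0.2 [106. 158.] [0.495  0.049  0.0362] [0.5135 0.0562 0.077 ]
top knob_mid 0.61 [330. 140.] [ 0.6401 -0.0717  0.0459] [ 0.6433 -0.0726  0.0365]
top pin_grip 0.15 [398. 260.] [ 0.336  -0.221   0.0875] [ 0.337  -0.2234  0.077 ]
scene bracket 0.63 [261. 257.] [0.5754 0.0759 0.0022] [0.574  0.0748 0.    ]
scene bracket 0.59 [387. 283.] [0.4981 0.3484 0.0409] [0.4673 0.343  0.    ]
scene chute 0.58 [287. 287.] [0.6176 0.1765 0.0188] [0.6068 0.1698 0.    ]
scene ear_hole 0.58 [214. 250.] [ 0.6247 -0.0269  0.0009] [ 0.6311 -0.0198  0.0125]
scene knob_mid 0.83 [194. 237.] [ 0.6427 -0.0671  0.0379] [ 0.6419 -0.068   0.0365]
scene knob_mid 0.48 [294. 205.] [0.3948 0.0453 0.0079] [0.4193 0.0603 0.0365]
scene pin_grip 0.63 [392. 262.] [0.4731 0.3397 0.0797] [0.4709 0.3393 0.077 ]
scene pin_grip 0.51 [417. 244.] [0.3937 0.3632 0.0751] [0.3955 0.3635 0.077 ]
scene pin_grip 0.5 [431. 278.] [0.4682 0.4209 0.0832] [0.463  0.4207 0.077 ]
scene pin_seat 0.82 [427. 291.] [0.47   0.424  0.0433] [0.4752 0.4242 0.05  ]
scene pin_seat 0.73 [395. 264.] [0.4722 0.3462 0.0742] [0.4522 0.3428 0.05  ]
scene pin_seat 0.69 [418. 252.] [0.393  0.3701 0.0536] [0.3897 0.3697 0.05  ]
scene pin_block 0.94 [385. 283.] [0.4971 0.3447 0.0366] [0.4696 0.3397 0.    ]
```

Run:
```python
from h import *
im=cv2.imread("pics/w2.png")[185:305,190:350]
cv2.imwrite("pics/c2.png",cv2.resize(im,None,fx=5,fy=5,interpolation=cv2.INTER_CUBIC))
q=robot.capture("wrist")
np.set_printoptions(linewidth=250)
K=q["intrinsics"];print(K[0,0])
b=q["range_z"][206:240:1,255:290]
R,t=q["R"],q["t"]
vv,uu=np.mgrid[206:240,255:290]
d=np.stack([(uu-K[0,2])/K[0,0],(vv-K[1,2])/K[1,1],np.ones(uu.shape)],-1)*b[...,None]
z=((d-t)@R)[...,2]
print(np.round(z*1000).astype(int))
```

```text
377.006196051345
[[12 14 13 ... 14 13 13]
 [13 13 12 ... 14 12 13]
 [13 13 12 ... 14 12 12]
 ...
 [13 13 14 ... 14 13 13]
 [13 11 13 ... 12 13 13]
 [14 12 12 ... 13 14 12]]
```

View pics/c2.png

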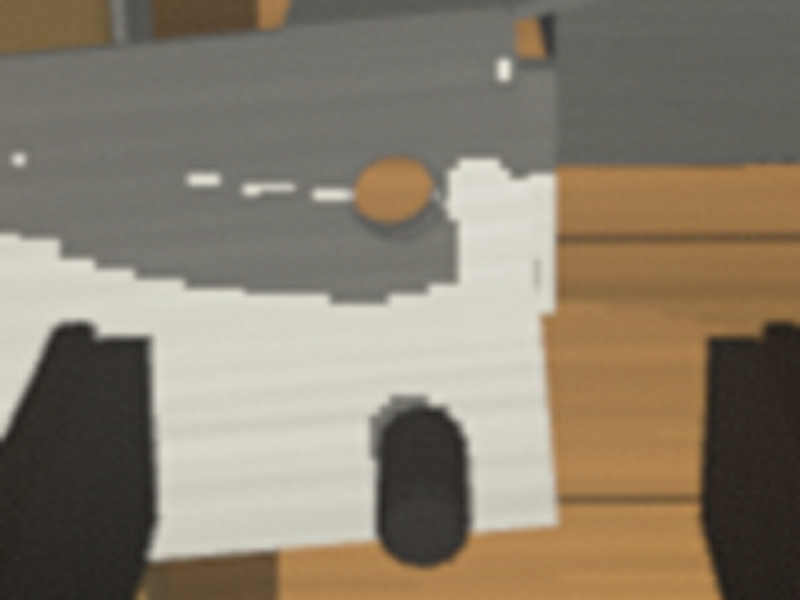

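Run:
```python
from h import *
q=robot.capture("wrist")
for xy in [(270,224.4),(269,223.2)]: print(px2w(q,xy,.0125),px2w(q,xy,.008))
# pixels in/near hole: floor colour & ear colour map
f=q["frame"][212:238,255:288].astype(int); sat=f[...,2]-f[...,0]
m=(sat>40); v,u=np.nonzero(m);print("floor c",u.mean()+255,v.mean()+212,m.sum(),u.min()+255,u.max()+255,v.min()+212,v.max()+212)
c=-q["R"].T@q["t"];print("cam",c,q["R"][2])
plan([.46,.34,.24],np.pi/2,8,0.3)
```

```text
[ 0.63162886 -0.01943462  0.0125    ] [ 0.63155761 -0.02109526  0.008     ]
[ 0.6306932  -0.01822289  0.0125    ] [ 0.63060939 -0.01986725  0.008     ]
floor c 267.96894409937886 222.26086956521738 161 261 275 216 228
cam [0.63693474 0.1042297  0.34760547] [-6.97424382e-04 -3.01199795e-01 -9.53560799e-01]
[0.3, 39.8, -22.2, -6.9, -0.001, 0.3, 39.8, -22.2, -6.9, -0.001, 0.3, 39.8, -22.2, -6.9, -0.001, 0.3, 39.8, -22.1, -6.9, -0.001, 0.3, 39.8, -22.1, -6.9, -0.001, 0.3, 39.8, -22.1, -6.9, -0.001, 0.3, 39.9, -22.1, -6.9, -0.001, 0.3, 39.9, -22.0, -6.9, -0.001]
```

Call:
jog_arm --targets '[0.3,40,-22,-7,0,0.3,40,-22,-7,0,0.3,40,-22,-7,0,0.3,40,-22,-7,0,0.3,40,-22,-7,0,0.3,40,-22,-7,0,0.3,40,-22,-7,0,0.3,39,-22,-5,0]'

```text
time: 9.9
position: [0.461, 0.3421, 0.2396]
tool_rot: [0.0, 0.709, 0.705, 0.0]
contact_force: [0.2, -0.4, 0.2]
opening: 0.649
gripper_force: 0.0
```

Call:
jog_arm --targets '[0.3,0,0,0,0,0.3,0,0,0,0]'

```text
time: 10.15
position: [0.4618, 0.3405, 0.239]
tool_rot: [0.0, 0.709, 0.706, -0.0]
contact_force: [-0.1, -0.7, 0.1]
opening: 0.65
gripper_force: 0.0
```

Run:
```python
from h import *
p,psi=pose();print(p,psi)
q=robot.capture("wrist")
cv2.imwrite("pics/w3.png",q["frame"])
for n,z in[("pin_grip",.077),("pin_seat",.05),("pin_block",0)]:
    for r in robot.pinpoint(n,q)[:3]:
        print(n,round(r["p"],2),np.round(r["xy"]),np.round(px2w(q,r["xy"]),4),np.round(px2w(q,r["xy"],z),4))
for n in("pin_grip","pin_block"):
  for r in robot.masks_of(n,q)[:3]:
    v,u=np.nonzero(r["mask"]); 
    P=np.array([px2w(q,(a,b)) for a,b in zip(u,v)])
    P=P[np.isfinite(P[:,2])]; zt=np.percentile(P[:,2],90); T=P[P[:,2]>zt-.006]
    print(n,r["p"],r["xy"],"top z",zt,"center",(T.min(0)+T.max(0))/2,np.median(T,0),np.ptp(T,axis=0))
```

```text
[0.46175582 0.34053786 0.23900435] 1.5664866640003159
pin_grip 0.95 [269.  88.] [0.4575 0.4236 0.0861] [0.4573 0.4236 0.077 ]
pin_grip 0.64 [280. 183.] [0.4663 0.348  0.0963] [0.4666 0.3432 0.077 ]
pin_grip 0.64 [188. 156.] [0.3887 0.3689 0.0862] [0.3866 0.3673 0.077 ]
pin_seat 0.83 [275. 178.] [0.462  0.3494 0.0848] [0.4619 0.3412 0.05  ]
pin_seat 0.73 [268.  88.] [0.4569 0.4234 0.0861] [0.4563 0.4234 0.05  ]
pin_seat 0.64 [191. 156.] [0.3919 0.3691 0.0861] [0.3838 0.3628 0.05  ]
pin_block 0.76 [275. 172.] [0.4623 0.3496 0.0624] [0.4622 0.336  0.    ]
pin_grip 0.96 [276.9, 183.8] top z 0.09641983559671644 center [0.46393077 0.34044331 0.09370324] [0.46390612 0.34092944 0.09619616] [0.01868214 0.01898924 0.00646807]
pin_grip 0.82 [189.7, 152.6] top z 0.08642016068156243 center [0.38438887 0.36605674 0.08382281] [0.38503435 0.36640784 0.08617179] [0.01913758 0.01858801 0.00649028]
pin_grip 0.76 [270.8, 88.3] top z 0.0865070285384688 center [0.45762715 0.42279508 0.08373173] [0.45777517 0.42251438 0.08619706] [0.01950611 0.01935725 0.00639647]
pin_block 0.87 [278.2, 165.7] top z 0.050664499860664305 center [0.46394928 0.33990767 0.04954246] [0.46408516 0.34605599 0.05037231] [0.07023576 0.07070748 0.00916813]
```

View pics/w3.png

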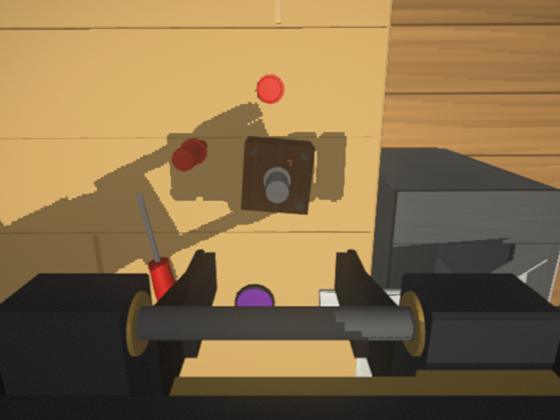

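Call:
jog_arm --targets '[0.3,0,2,40,0,0.3,0,0,50,0,0.3,0,0,50,0,0.3,0,0,30,0,0.3,0,0,10,0,0.3,0,0,0,0]'

```text
time: 11.2
position: [0.464, 0.3406, 0.0589]
tool_rot: [-0.0, 0.709, 0.705, -0.0]
contact_force: [0.6, 0.3, 0.7]
opening: 0.647
gripper_force: 0.0
```

Call:
jog_arm --targets '[-1,0,0,0,0,-1,0,0,0,0,-1,0,0,0,0,-1,0,0,0,0,-1,0,0,0,0,-1,0,0,0,0]' --squeeze 15

```text
time: 11.95
position: [0.4637, 0.3408, 0.0593]
tool_rot: [-0.0, 0.709, 0.705, 0.0]
contact_force: [-1.0, 0.1, 2.8]
opening: 0.225
gripper_force: 15.0
```

Call:
jog_arm --targets '[-1,0,0,-20,0,-1,0,0,-35,0,-1,0,0,-25,0,-1,0,0,-10,0,-1,0,0,0,0]'

```text
time: 12.58
position: [0.4637, 0.3408, 0.149]
tool_rot: [0.0, 0.709, 0.705, 0.0]
contact_force: [0.3, -0.3, -0.8]
opening: 0.221
gripper_force: 15.0
```

Run:
```python
from h import *
p,psi=pose();print(p,psi,robot.observe()["contact_force"])
plan([.630,-.0195,.13],np.pi/2,9,-1)
```

```text
[0.46369417 0.340757   0.14901848] 1.5658282565254737 [ 0.33574838 -0.33175839 -0.83317062]
[-1.0, -39.9, 18.7, 2.1, -0.001, -1.0, -39.9, 18.7, 2.1, -0.001, -1.0, -40.0, 18.6, 2.1, -0.001, -1.0, -40.0, 18.6, 2.1, -0.001, -1.0, -40.0, 18.6, 2.1, -0.001, -1.0, -40.0, 18.6, 2.1, -0.001, -1.0, -40.0, 18.5, 2.1, -0.001, -1.0, -40.0, 18.5, 2.1, -0.001]
[-1.0, -40.0, 18.5, 2.1, -0.001]
```

Call:
jog_arm --targets '[-1,-40,18.5,2,0,-1,-40,18.5,2,0,-1,-40,18.5,2,0,-1,-40,18.5,2,0,-1,-40,18.5,2,0,-1,-40,18.5,2,0,-1,-40,18.5,2,0,-1,-40,18.5,2,0]'

```text
time: 13.58
position: [0.6095, 0.0188, 0.131]
tool_rot: [-0.001, 0.709, 0.705, -0.001]
contact_force: [-0.3, -0.1, -1.9]
opening: 0.229
gripper_force: 15.0
```

Call:
jog_arm --targets '[-1,-30,14,2,0,-1,-10,4.5,1,0,-1,0,0,0,0,-1,0,0,0,0]'

```text
time: 14.08
position: [0.6272, -0.0185, 0.1295]
tool_rot: [-0.001, 0.708, 0.706, -0.0]
contact_force: [-0.2, -0.4, -1.3]
opening: 0.228
gripper_force: 15.0
```

Run:
```python
from h import *
p,psi=pose();print(p,psi)
q=robot.capture("wrist")
for n,z in[("ear_hole",.0125),("knob_mid",.0365),("pin_grip",p[2]+.018),("pin_seat",p[2]-.009),("chute",0)]:
    for r in robot.pinpoint(n,q)[:2]:
        print(n,round(r["p"],2),np.round(r["xy"]),np.round(px2w(q,r["xy"]),4),np.round(px2w(q,r["xy"],z),4))
im=q["frame"][150:360,160:400]
print(w2px(q,[p[0],p[1],p[2]-.049]),w2px(q,[.631,-.0195,.0125]))
cv2.imwrite("pics/c4.png",cv2.resize(im,None,fx=2.8,fy=2.8,interpolation=cv2.INTER_CUBIC))
```

```text
[ 0.62722148 -0.01850975  0.12947738] 1.5669772085992257
ear_hole 0.68 [280. 201.] [ 0.639  -0.247  -0.7498] [ 0.6312 -0.019   0.0125]
knob_mid 0.23 [273. 263.] [ 0.6267 -0.0096  0.1402] [ 0.6257 -0.0603  0.0365]
pin_grip 0.32 [273. 264.] [ 0.6269 -0.0099  0.1408] [ 0.6269 -0.0066  0.1475]
pin_seat 0.82 [271. 265.] [ 0.6258 -0.0096  0.1416] [ 0.6255 -0.02    0.1205]
[274.45514246 232.60348213] [279.66930262 201.61089998]
```

View pics/c4.png

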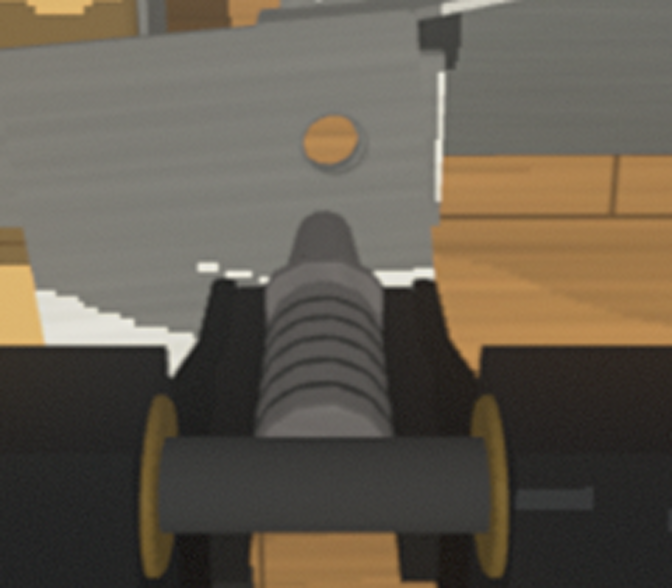

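Call:
jog_arm --targets '[-1,0,2.5,10,0,-1,0,0,20,0,-1,0,0,20,0,-1,0,0,11,0,-1,0,0,0,0,-1,0,0,0,0]' --squeeze 12

```text
time: 15.12
position: [0.6315, -0.0202, 0.0695]
tool_rot: [0.001, 0.709, 0.705, 0.0]
contact_force: [-0.0, -0.1, -1.1]
opening: 0.225
gripper_force: 12.0
```

Call:
jog_arm --targets '[-1,0,0,1,0,-1,0,0,1,0,-1,0,0,1,0,-1,0,0,1,0,-1,0,0,0,0]'

```text
time: 15.75
position: [0.6308, -0.0201, 0.0649]
tool_rot: [-0.0, 0.709, 0.705, -0.0]
contact_force: [-0.5, -0.8, -1.8]
opening: 0.228
gripper_force: 12.0
```

Call:
jog_arm --targets '[-1,0,-0.5,1,0,-1,0.5,-0.5,1,0,-1,0,0,1,0,-1,0,0,1,0,-1,0,0,1,0,-1,0,0,0,0]'

```text
time: 16.5
position: [0.6298, -0.0196, 0.0599]
tool_rot: [-0.0, 0.709, 0.705, -0.0]
contact_force: [-0.6, -0.8, -1.0]
opening: 0.228
gripper_force: 12.0
```

Call:
jog_arm --targets '[-1,0,0,1,0,-1,0,0,1,0,-1,0,0,1,0,-1,0,0,0.5,0,-1,0,0,0,0]'

```text
time: 17.12
position: [0.6298, -0.0196, 0.0564]
tool_rot: [-0.0, 0.709, 0.705, -0.0]
contact_force: [-0.3, 0.1, -1.5]
opening: 0.226
gripper_force: 12.0
```

Call:
jog_arm --targets '[-1,0,0,1,0,-1,0,0,1,0,-1,0,0,1,0,-1,0,0,1,0,-1,0,0,0,0]'

```text
time: 17.75
position: [0.6298, -0.0195, 0.0524]
tool_rot: [-0.0, 0.709, 0.705, -0.0]
contact_force: [-0.1, -0.9, -1.7]
opening: 0.226
gripper_force: 12.0
```

Call:
jog_arm --targets '[-1,0,0,1.5,0,-1,0,0,1.5,0,-1,0,0,1.5,0,-1,0,0,1.5,0,-1,0,0,1,0,-1,0,0,0,0]'

```text
time: 18.5
position: [0.6298, -0.0196, 0.0454]
tool_rot: [-0.0, 0.709, 0.705, -0.0]
contact_force: [-0.1, 0.2, -2.0]
opening: 0.225
gripper_force: 12.0
```

Call:
jog_arm --targets '[-1,0,0,1,0,-1,0,0,1,0,-1,0,0,1,0,-1,0,0,1,0,-1,0,0,1,0,-1,0,0,0,0]'

```text
time: 19.25
position: [0.6296, -0.0195, 0.0403]
tool_rot: [-0.0, 0.709, 0.705, -0.0]
contact_force: [-0.8, 0.0, -1.1]
opening: 0.224
gripper_force: 12.0
```

Call:
jog_arm --targets '[-1,0,0,1,0,-1,0,0,1,0,-1,0,0,1,0,-1,0,0,1,0,-1,0,0,1,0,-1,0,0,0,0]'

```text
time: 20.0
position: [0.6295, -0.0194, 0.0355]
tool_rot: [-0.0, 0.709, 0.705, -0.0]
contact_force: [-3.8, 1.4, 1.4]
opening: 0.225
gripper_force: 12.0
```

Call:
jog_arm --targets '[-1,0,-0.5,0,0,-1,0.3,-0.3,0,0,-1,0,0,0,0]'

```text
time: 20.38
position: [0.6294, -0.0194, 0.0355]
tool_rot: [0.0, 0.709, 0.705, 0.0]
contact_force: [-1.7, 0.7, 0.7]
opening: 0.224
gripper_force: 12.0
```

Call:
jog_arm --targets '[-1,0.2,-0.5,0.5,0,-1,0,0,1,0,-1,0,0,1,0,-1,0,0,0,0]'

```text
time: 20.88
position: [0.6292, -0.0192, 0.0333]
tool_rot: [0.001, 0.709, 0.705, 0.0]
contact_force: [-0.8, 1.1, 2.8]
opening: 0.223
gripper_force: 12.0
```

Call:
jog_arm --targets '[-1,0.4,-0.2,1,0,-1,0,0,1,0,-1,0,0,1,0,-1,0,0,0,0]'

```text
time: 21.38
position: [0.6288, -0.0188, 0.0298]
tool_rot: [0.0, 0.709, 0.705, 0.0]
contact_force: [1.6, -0.1, 1.1]
opening: 0.224
gripper_force: 12.0
```

Call:
jog_arm --targets '[-1,0,0.2,1,0,-1,0,0,1,0,-1,0,0,1,0,-1,0,0,1,0,-1,0,0,0,0]'

```text
time: 22.0
position: [0.6287, -0.0187, 0.0259]
tool_rot: [0.0, 0.709, 0.705, 0.0]
contact_force: [1.1, -0.0, 1.1]
opening: 0.226
gripper_force: 12.0
```

Call:
jog_arm --targets '[-1,0,0,1,0,-1,0,0,1,0,-1,0,0,1,0,-1,0,0,0.5,0,-1,0,0,0,0]'

```text
time: 22.62
position: [0.6287, -0.0187, 0.0224]
tool_rot: [0.0, 0.709, 0.705, 0.0]
contact_force: [-0.4, -0.4, 0.7]
opening: 0.225
gripper_force: 12.0
```

Call:
jog_arm --targets '[-1,0,0,0.5,0,-1,0,0,0.5,0,-1,0,0,0.3,0,-1,0,0,0,0]'

```text
time: 23.12
position: [0.6287, -0.0187, 0.0218]
tool_rot: [0.0, 0.709, 0.705, 0.0]
contact_force: [0.1, -0.4, 5.4]
opening: 0.229
gripper_force: 12.0
```

Call:
jog_arm --targets '[-0.2,0,0,0,0,0,0,0,0,0,0,0,0,0,0,0,0,0,0,0,0,0,0,0,0]'

```text
time: 23.75
position: [0.6285, -0.0186, 0.0211]
tool_rot: [-0.0, 0.709, 0.705, -0.0]
contact_force: [0.4, -0.5, 1.7]
opening: 0.492
gripper_force: 0.0
```

Call:
jog_arm --targets '[0,0,0,-10,0,0,0,0,-30,0,0,0,0,-50,0,0,0,0,-50,0,0,40,0,-20,0,0,0,0,0,0,0,0,0,0,0]'

```text
time: 24.62
position: [0.6284, 0.0213, 0.1813]
tool_rot: [0.0, 0.709, 0.706, -0.0]
contact_force: [-0.9, 0.1, -0.2]
opening: 0.499
gripper_force: 0.0
```

Run:
```python
from h import *
p,psi=pose();print(p,psi,robot.observe()["opening"])
q=robot.capture("wrist")
for n,z in[("ear_hole",.0125),("knob_mid",.0365),("pin_grip",.0395),("pin_seat",.0125)]:
    for r in robot.pinpoint(n,q)[:2]:
        print(n,round(r["p"],2),np.round(r["xy"]),np.round(px2w(q,r["xy"]),4),np.round(px2w(q,r["xy"],z),4))
for r in robot.masks_of("pin_grip",q)[:2]:
    v,u=np.nonzero(r["mask"]);P=np.array([px2w(q,(a,b)) for a,b in zip(u,v)]);zt=np.nanpercentile(P[:,2],90);T=P[P[:,2]>zt-.005]
    print(r["p"],zt,(T.min(0)+T.max(0))/2)
cv2.imwrite("pics/c5.png",cv2.resize(q["frame"][120:330,160:400],None,fx=2.8,fy=2.8))
```

```text
[0.62838719 0.0212763  0.18133946] 1.5665495764206876 0.4987820636711162
ear_hole 0.75 [276. 226.] [ 0.6293 -0.01    0.0384] [ 0.6293 -0.0197  0.0125]
ear_hole 0.42 [273. 226.] [ 0.6266 -0.0102  0.0365] [ 0.6264 -0.0192  0.0125]
knob_mid 0.7 [281. 288.] [ 0.6336 -0.0641  0.0491] [ 0.6338 -0.0713  0.0365]
pin_grip 0.92 [277. 234.] [ 0.6306 -0.0102  0.0561] [ 0.6307 -0.0168  0.0395]
pin_seat 0.85 [271. 222.] [ 0.6249 -0.0112  0.0254] [ 0.6247 -0.0159  0.0125]
0.78 0.05897466947098267 [ 0.62989207 -0.01946854  0.05667045]
```

View pics/c5.png

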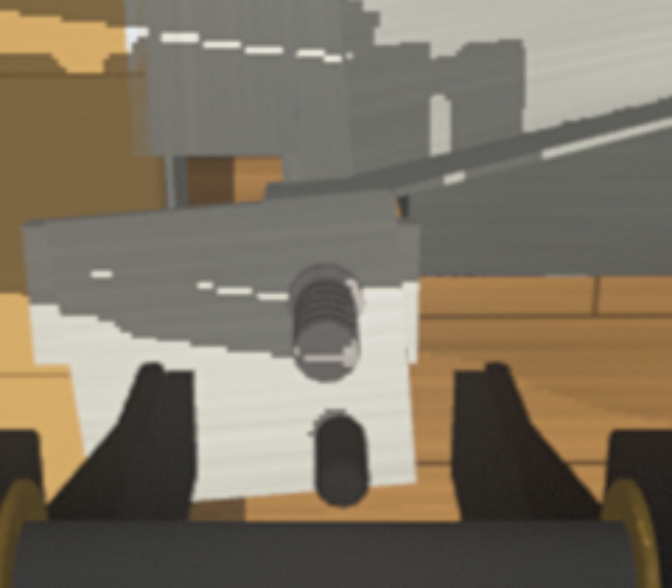

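```bash
python3 -c "
from rig import robot
print(robot.hand_in())"
```

```text
the job is handed in; nothing more can be done
None
```

The job is handed in, with no verdict returned yet: the chute is swung back and the pin stands upright in ear and lug. Its collar is flush by height (pin top measured at 59 mm, 58.5 mm expected). The gripper is clear, and the largest wrist force I read while driving the pin was about 5.4 N.

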